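Lay the triangle rack down and bring its nose to the spot

TASK

The wooden triangle rack is standing upright on one of its sides on the pool table. Push its top over so that it topples flat onto the cloth on the side of the white spot, then push it along the cloth, still flat, until the wood of its nose (the corner that was uppermost) rests on the spot, and move clear of everything. Only push gently with the fingers: do not pinch, lift or carry the rack, and leave the balls, chalks, can and brush where they are.

Things in the scene. Friction and masses are not known exactly. Their poses are not given: they have to be found in the camera images.
- rack: Loose wooden triangle: 16 mm rails, corners rounded to 30 mm, open middle; 301 mm wide, 269 mm tall as it stands, 50 mm deep, 0.45-0.8 kg. Origin: middle of its standing side's outer face. Own x along that side, z to the nose (up at the start), y through the depth (vertical when flat). Stands freely; pushed about 75 mm at the top it falls flat, nose about 0.28 m away.
- rack_nose (a point): The nose corner of the triangle rack: the middle of the wood (8 mm in from its outer edge, mid-depth). 261 mm above the cloth at the start, 25 mm when flat. The inside of the corner lies 8 mm further in, rounded to 14 mm radius.
- rack_tail_a (a point): One lower corner of the triangle rack: the middle of the wood (8 mm in from its outer edge, mid-depth). 140 mm from the middle of the standing side towards its -x. 25 mm above the cloth when flat.
- rack_tail_b (a point): The other lower corner of the triangle rack: the middle of the wood (8 mm in from its outer edge, mid-depth). 140 mm towards its +x.
- spot: White round paper spot stuck on the grey cloth, 32 mm across, flat (under 1 mm); origin at its centre. Near the middle of the table, between the rack and the ball tray.
- tray: Fixed dark wooden ball tray, 235 x 180 mm (long along its x), 35 mm high, holding seven fixed 51 mm balls that reach 56 mm high; origin under its centre. It stands on the other side of the spot from the rack. A bystander.
- cue_ball_center (a point): Centre of the loose white cue ball, 51 mm diameter; bystander beyond the spot.
- red_ball_center (a point): Centre of a loose red ball, 51 mm diameter; bystander near one end of the rack.
- chalk_a: Loose cue chalk, 22 x 22 x 20 mm block; origin under its centre; bystander near the other end of the rack.
- chalk_b: Loose cue chalk, 22 x 22 x 20 mm block; origin under its centre; bystander between the robot and the spot.
- can: Drinks can, 66 mm diameter, 115 mm tall, upright; origin under its centre; bystander beyond the spot.
- brush: Table brush, 200 x 35 x 40 mm, long along its own y, lying on its bristles; origin under its centre; bystander beyond the spot.

How it is judged:
By the outcome, as a careful person would: the job done as asked, in the order asked, and still so for the second after the job is handed in, with the robot touching nothing.
It also fails if it takes over 51 s, if anything falls off the work surface, if the arm or the gripper's body presses on something with over 40 N, if the wrist force passes 120 N, or if a joint passes its speed limit or range.

ROBOT

A 7-joint arm with a two-finger parallel gripper is mounted at the origin on the work surface. World frame = base frame: x ahead of the robot, y to its left, z up, the work surface at z = 0. Lengths are in m, angles in rad, forces in N, time in s.
With the tool pointing down it reaches from about 0.375 to 0.925 m from the base axis. Payload 3.1 kg.
Tool frame: the origin (TCP) lies between the finger pads; the fingertips stand 19 mm ahead of it and the grasp point (between the pads) is the TCP; z points along the fingers, y is the line along which they close (so a half turn about z gives the same grasp; the last joint's range is limited). The gripper opens to 85 mm and grips with 20 to 120 N. Pads are 22 mm wide; open, the fingers measure 114 mm over their backs; the gripper's body (76 mm by 85 mm) begins 54 mm behind the grasp point. The pads swing forward as they close: fully open they stand 13 mm farther back than shut.
Start: joints at [-1.368, 0.383, 0.044, 1.598, -0.018, 1.161, -0.05], TCP at [0.193, 0.621, 0.25] pointing down, gripper open.
Joint ranges: [-2.61, 2.61], [-0.41, 2.15], [-1.48, 1.57], [0, 2.5], [-1.57, 4.71], [0.05, 1.97], [-2.85, 2.85]. Speed limits (rad/s): [2.79, 2.79, 3.14, 3.14, 3.14, 3.14, 3.14].

INTERFACE

Orientations are given as a unit quaternion [x, y, z, w].
In Python, from bench import move_ptp, movel, move_j, move_gripper, pause, inverse_kinematics, read_camera, camera_params, MotionError, sign_off, look_for, tip_of, read_time_s, read_qpos, read_joint_vel, read_effort, read_eef_pos, read_tcp_rot, read_ft_force, read_ft_torque, read_finger_gap, read_grasp_force gives the robot as it stands. Calls block until the motion is done:
- move_ptp(position, orientation): joint-space move of the TCP to a pose.
- movel(position, orientation=None, speed=0.15): straight line of the TCP; orientation=None keeps the orientation; speed is the mean speed in m/s.
- move_j(angles): joint-space move.
- move_gripper(opening, effort=None): finger opening in m; effort is the grip in N (None keeps the last); returns when the fingers have stopped.
- pause(seconds).
- inverse_kinematics(position, orientation): joint angles nearest the present ones, or None.
- read_camera(name): name is "scene" or "top" or "wrist"; returns the picture (480x640x3 uint8, red, green, blue); there is no depth.
- camera_params(name): a dict with "K" (3x3 intrinsics, pixels), "camera_from_world" (4x4, takes a point from world to camera coordinates). Camera axes: x right, y down, z forward; pixel columns grow to the right and rows downward; lengths in m; the calibration is good to about 2 mm. The wrist camera is an equidistant fisheye: a pixel r from the principal point sees the ray r / f radians off the axis. A picture is of the moment at which its call begins: read the wrist's pose just before it. camera_params takes no time and is no camera call; for the wrist camera it gives the pose at the moment of the call.
A pose or a line that the arm cannot do raises MotionError and nothing moves.
- sign_off(): hands the job in; it is judged then, once.
Trained networks look in the newest picture that a camera, given by its name, has taken for a name from the list of things; names that differ only in an ending like _2 or _b are one class to them, and where a whole thing is asked for, a point or a joint stands for the part that bears it (a point fixed in the world has none). Each returns a list of dicts, best first, with "confidence" (0 to 1); they miss things now and then, are a little off and sometimes report something else, mostly with a low value. They report only what shows in the picture. A call takes as long as a camera call.
- look_for(camera, name): "at" ([column, row] in pixels, amid what is visible of it).
- tip_of(camera, name): "at" ([column, row] in pixels: a listed point, or the origin of a listed thing).
Readings, each from a call of its own:
- read_time_s(): time.
- read_qpos(): joint angles.
- read_joint_vel(): joint speeds.
- read_effort(): joint torques, N m.
- read_eef_pos(): TCP position.
- read_tcp_rot(): TCP orientation.
- read_ft_force(): force on the tool from outside, world axes, zero at the start.
- read_ft_torque(): the same for the moment, N m.
- read_finger_gap(): finger opening in m.
- read_grasp_force(): force on a finger pad.
Only numpy, scipy, OpenCV 4.12 (cv2) and the standard library are available. Lean on these libraries where they do the work, as an engineer would, in place of code of your own. Each camera call takes 0.05 s, during which the arm holds its last target. There are 200 camera calls.

## Working session

There is one attempt and no reset: what is moved stays moved. The work goes in short steps, each a Python script; the robot and the scene stay as the last script left them, time stands still between calls to the robot, and variables do not carry over. Pictures are saved under pics/ and viewed, at most 10 in all, crops included, and the job is handed in when it is done.

```bash
mkdir -p pics; ls
cat > h.py <<'E'
import numpy as np, cv2
from bench import *
def ray(cam,px):
    p=camera_params(cam);K=np.array(p["K"]);T=np.array(p["camera_from_world"])
    d=np.linalg.inv(K)@[px[0],px[1],1]; R=T[:3,:3]
    return -R.T@T[:3,3], R.T@d
def onz(cam,px,z):
    o,d=ray(cam,px); return o+d*(z-o[2])/d[2]
def tri(pa,pb):
    (o1,d1),(o2,d2)=ray("scene",pa),ray("top",pb)
    A=np.c_[d1,-d2]; s=np.linalg.lstsq(A,o2-o1,rcond=None)[0]
    a,b=o1+s[0]*d1,o2+s[1]*d2
    return (a+b)/2,np.linalg.norm(a-b)
def proj(cam,X):
    p=camera_params(cam);c=np.array(p["camera_from_world"])@np.r_[X,1];u=np.array(p["K"])@c[:3];return u[:2]/u[2]
E
cat > a.py <<'E'
from h import *
np.set_printoptions(precision=3,suppress=True)
im={c:read_camera(c) for c in("scene","top")}
for c in im: cv2.imwrite(f"pics/{c}0.png",im[c][:,:,::-1])
for n in ["rack_nose","rack_tail_a","rack_tail_b","rack","spot","tray","cue_ball_center","red_ball_center","chalk_a","can","brush"]:
    r={c:tip_of(c,n)[:3] for c in im}
    for c in r: print(n,c,[(np.round(x["at"],1).tolist(),round(x["confidence"],2),onz(c,x["at"],{"rack_nose":.261}.get(n,.025 if "ball" in n or "tail" in n else 0))[:2]) for x in r[c]])
    if r["scene"] and r["top"]: print("   tri",*tri(r["scene"][0]["at"],r["top"][0]["at"]))
print(read_time_s(),read_eef_pos(),read_tcp_rot(),read_finger_gap())
E
python3 a.py
```

```text
pics
rack_nose scene [([461.1, 315.8], 0.7, array([0.451, 0.358]))]
rack_nose top [([135.8, 249.3], 0.92, array([0.448, 0.353])), ([207.2, 194.6], 0.73, array([0.565, 0.224]))]
   tri [0.449 0.356 0.255] 0.0020006918520605343
rack_tail_a scene [([376.9, 381.0], 0.86, array([0.589, 0.314])), ([494.9, 342.7], 0.73, array([0.312, 0.394]))]
rack_tail_a top [([140.4, 321.2], 0.62, array([0.321, 0.403])), ([186.8, 213.5], 0.56, array([0.582, 0.321]))]
   tri [ 0.441  0.358 -0.066] 0.27399487095224484
rack_tail_b scene [([376.9, 381.0], 0.86, array([0.589, 0.314])), ([494.9, 342.7], 0.73, array([0.312, 0.394]))]
rack_tail_b top [([140.4, 321.2], 0.62, array([0.321, 0.403])), ([186.8, 213.5], 0.56, array([0.582, 0.321]))]
   tri [ 0.441  0.358 -0.066] 0.27399487095224484
rack scene [([435.7, 366.5], 0.7, array([0.451, 0.356]))]
rack top []
spot scene [([317.4, 266.5], 0.59, array([ 0.524, -0.015]))]
spot top [([168.1, 268.6], 0.65, array([0.45 , 0.359])), ([323.1, 238.0], 0.53, array([ 0.544, -0.009]))]
   tri [0.516 0.207 0.307] 0.2551890892857846
tray scene [([261.5, 162.3], 0.69, array([ 
[... 524 characters left out ...]
 array([0.629, 0.282]))]
   tri [0.626 0.283 0.028] 0.006032722535439314
chalk_a scene [([517.9, 345.6], 0.65, array([0.26 , 0.425])), ([360.6, 249.9], 0.43, array([0.403, 0.007]))]
chalk_a top [([128.8, 352.1], 0.46, array([0.249, 0.43 ])), ([313.2, 301.7], 0.42, array([0.388, 0.007])), ([188.3, 216.8], 0.34, array([0.58 , 0.323]))]
   tri [ 0.253  0.428 -0.006] 0.010924681307749713
can scene [([281.2, 376.6], 0.65, array([0.753, 0.18 ]))]
can top [([250.0, 157.1], 0.71, array([0.742, 0.184]))]
   tri [ 0.748  0.181 -0.007] 0.010766184707742878
brush scene [([202.8, 276.1], 0.73, array([ 0.78 , -0.155]))]
brush top []
1.2 [0.193 0.621 0.25 ] [ 0.15   0.989  0.    -0.   ] 0.08528400400416104
```

View pics/scene0.png

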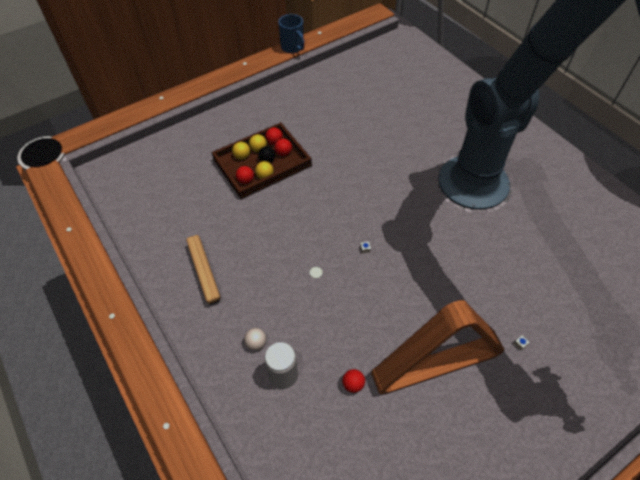

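View pics/top0.png

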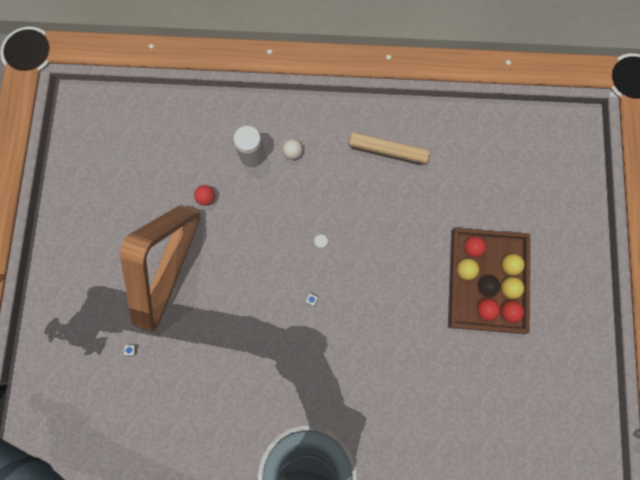

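The pictures show the rack upright near top (160,265) and the spot at top (321,241) / scene (316,272). Chalk_b is at top (312,300) / scene (365,246), and the red ball is beside the rack's right end. The arm already stands on the far side of the rack. Next I'll measure the spot and chalk, then plan a tow with closed fingers inside the nose corner using a quasi-static simulation.

```bash
cat > b.py <<'E'
from h import *
np.set_printoptions(precision=3,suppress=True)
def blob(c,px,r=12):
    g=cv2.imread(f"pics/{c}0.png").astype(float).min(2);x,y=px;w=g[y-r:y+r+1,x-r:x+r+1]
    m=np.clip(w-np.median(w)-20,0,None);Y,X=np.mgrid[-r:r+1,-r:r+1]
    return [x+(m*X).sum()/m.sum(),y+(m*Y).sum()/m.sum()]
a,b=blob("scene",(316,272)),blob("top",(321,241)); print("spot",onz("scene",a,0),onz("top",b,0),a,b,tri(a,b))
a,b=blob("scene",(365,246)),blob("top",(312,300)); print("chalkb",onz("scene",a,.015),onz("top",b,.015))
E
cat > sim.py <<'E'
import numpy as np
from scipy.optimize import minimize_scalar
# body frame: nose at origin, +u axis backwards to base, v sideways
N=np.array([0,0.]);A=np.array([.253,-.14]);B=np.array([.253,.14])
t=np.linspace(0,1,30)[:,None]
P=np.vstack([N+(A-N)*t,N+(B-N)*t,A+(B-A)*t])
def R(a): return np.array([[np.cos(a),-np.sin(a)],[np.sin(a),np.cos(a)]])
obs={"red":((.626,.283),.0255),"chalk_a":((.253,.428),.016),"chalk_b":((.392,.008),.016),"cue":((.762,.079),.0255),"can":((.748,.181),.033)}
def run(nose,phi,way):
    """phi: heading of nose (rad). tow nose pinned through waypoints"""
    p=np.array(nose,float);cl={k:9 for k in obs};off=[]
    for w in way:
        w=np.array(w);n=int(np.linalg.norm(w-p)/.003)+1;d=(w-p)/n
        for i in range(n):
            Q=P@R(phi+np.pi).T
            f=lambda a:np.linalg.norm(d+Q@(R(a).T-np.eye(2)),axis=1).sum()
            off.append(np.degrees((np.arctan2(d[1],d[0])-phi+np.pi)%(2*np.pi)-np.pi))
            phi+=minimize_scalar(f,bounds=(-.05,.05),method="bounded").x;p=p+d
            X=p+P@R(phi+np.pi).T
            for k,(c,r) in obs.items(): cl[k]=min(cl[k],np.linalg.norm(X-c,axis=1).min()-r-.009)
    return np.degrees(phi)%360,cl,off[0],off[-1]
if __name__=="__main__":
    m=np.array([.45,.357]);phi=np.arctan2(-.958,-.288);S=np.array([.54,-.012]);n0=m+.286*np.array([np.cos(phi),np.sin(phi)])
    for w in [[],[(.46,.06)],[(.5,.09)],[(.55,.08)],[(.58,.06)],[(.56,.04)],[(.6,.1)],[(.52,.06),(.56,.02)],[(.47,.09),(.53,.05)]]:
        a,c,o,l=run(n0,phi,w+[S]);print(w,round(a),{k:round(v*1e3) for k,v in c.items()},round(o),round(l))
E
python3 b.py; python3 sim.py
```

```text
spot [ 0.537 -0.004  0.   ] [ 0.537 -0.003  0.   ] [np.float64(315.596757852077), np.float64(271.91550151975684)] [np.float64(320.4585127763422), np.float64(240.51823140970427)] (array([ 0.537, -0.003,  0.001]), np.float64(0.0004335865603616125))
chalkb [0.388 0.01  0.015] [0.392 0.013 0.015]
[] 293 {'red': 16, 'chalk_a': 58, 'chalk_b': 29, 'cue': 177, 'can': 144} 78 39
[(0.46, 0.06)] 291 {'red': 10, 'chalk_a': 58, 'chalk_b': 42, 'cue': 172, 'can': 136} 93 28
[(0.5, 0.09)] 286 {'red': -10, 'chalk_a': 57, 'chalk_b': 51, 'cue': 162, 'can': 118} 110 5
[(0.55, 0.08)] 283 {'red': -22, 'chalk_a': 58, 'chalk_b': 50, 'cue': 155, 'can': 106} 106 -20
[(0.58, 0.06)] 284 {'red': -20, 'chalk_a': 58, 'chalk_b': 47, 'cue': 148, 'can': 107} 101 -43
[(0.56, 0.04)] 286 {'red': -10, 'chalk_a': 58, 'chalk_b': 43, 'cue': 162, 'can': 118} 94 -38
[(0.6, 0.1)] 280 {'red': -32, 'chalk_a': 57, 'chalk_b': 52, 'cue': 129, 'can': 91} 111 -38
[(0.52, 0.06), (0.56, 0.02)] 286 {'red': -10, 'chalk_a': 58, 'chalk_b': 46, 'cue': 161, 'can': 117} 98 -48
[(0.47, 0.09), (0.53, 0.05)] 286 {'red': -9, 'chalk_a': 57, 'chalk_b': 52, 'cue': 162, 'can': 119} 111 -7
```

```bash
cat > c.py <<'E'
from h import *
np.set_printoptions(precision=3,suppress=True)
m=np.array([.450,.357]);n=np.array([-.288,-.958]);n/=np.linalg.norm(n)
def q(y): # tool down with tool y along planar dir y
    two=np.arctan2(y[0],-y[1]);return [np.cos(two/2),np.sin(two/2),0,0]
Q=q((-n[1],n[0])); 
t0=read_time_s()
move_gripper(0.0,20)
P=lambda s,z:[*(m+s*n),z]
move_ptp(P(-.10,.268),Q); print("up",read_time_s()-t0,read_eef_pos())
movel(P(-.05,.268),speed=.12)
s=-.05
while s<.075:
    s+=.01; movel(P(s,.268),speed=.08); print(round(s,3),read_ft_force())
    if s>.03 and abs(read_ft_force()@np.r_[n,0])<.15: 
        break
pause(.6)
print(read_time_s()); 
for c in("scene","top"): cv2.imwrite(f"pics/{c}1.png",read_camera(c)[:,:,::-1])
for k in ["rack_nose","rack_tail_a","spot"]:
    for c in("scene","top"): print(k,c,[(x["at"],round(x["confidence"],2),onz(c,x["at"],.025)) for x in tip_of(c,k)[:3]])
E
python3 c.py
```

```text
up 2.0250000000000004 [0.477 0.455 0.268]
-0.04 [0.587 0.15  0.427]
-0.03 [-0.399  0.363 -0.801]
-0.02 [ 1.009  0.124 -0.342]
-0.01 [-0.077  0.518  0.237]
0.0 [-0.169  0.942  0.26 ]
0.01 [-0.642 -0.434  0.485]
0.02 [0.663 0.914 0.9  ]
0.03 [ 0.094 -0.827 -0.227]
0.04 [ 0.629 -0.248  0.104]
6.8667
rack_nose scene [([387.8, 258.9], 0.64, array([0.373, 0.079, 0.025]))]
rack_nose top [([282.7, 309.0], 0.6, array([0.366, 0.076, 0.025])), ([486.3, 280.5], 0.54, array([ 0.456, -0.396,  0.025]))]
rack_tail_a scene [([369.3, 358.3], 0.97, array([0.571, 0.263, 0.025])), ([485.5, 322.1], 0.89, array([0.294, 0.344, 0.025]))]
rack_tail_a top [([163.6, 333.0], 0.83, array([0.297, 0.347, 0.025])), ([209.4, 220.4], 0.82, array([0.568, 0.266, 0.025]))]
spot scene [([311.5, 270.5], 0.48, array([ 0.551, -0.001,  0.025]))]
spot top [([319.8, 239.0], 0.62, array([ 0.536, -0.001,  0.025]))]
```

```bash
python3 -c "
import cv2
a=cv2.imread('pics/top1.png')[180:380,120:360];b=cv2.imread('pics/scene1.png')[220:420,260:540]
a=cv2.resize(a,None,fx=1.6,fy=1.6,interpolation=2);b=cv2.resize(b,None,fx=1.45,fy=1.6,interpolation=2)
cv2.imwrite('pics/c1.png',cv2.hconcat([a,b]))"
```

```text
(no output)
```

View pics/c1.png

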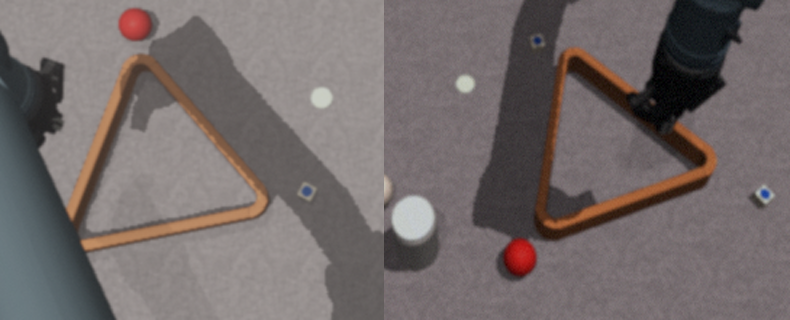

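```bash
cat > fit.py <<'E'
from h import *
from scipy.optimize import minimize
def center():  # body frame: nose mid-wood at origin, +u back to base; centreline, corner radius 22
    H=[(0,0)]; apex=np.array([-22/np.sin(al)+22,0]) 
    C=[np.array([22.,0]),np.array([253-22,-140+22*1.0]),np.array([253-22,140-22*1.0])]
    pts=[]
    for c,(a0,a1) in zip((C[0],C[2],C[1]),((180+60,180-60),(120,0),(0,-120))):
        for a in np.radians(np.linspace(a0,a1,7)): pts.append(c+22*np.array([np.cos(a),np.sin(a)]))
    return np.array(pts)*1e-3
al=np.radians(30)
C0=center()
def scorer(ims):
    cams={}
    for c,im in ims.items():
        hsv=cv2.cvtColor(im,cv2.COLOR_RGB2HSV)
        m=((hsv[...,0]<22)&(hsv[...,1]>95)).astype(np.uint8)
        p=camera_params(c);cams[c]=(m,np.array(p["K"])@np.array(p["camera_from_world"])[:3])
    def render(x,c):
        m,M=cams[c];s=4;out=np.zeros(m.shape,np.uint8)
        R=np.array([[np.cos(x[2]),-np.sin(x[2])],[np.sin(x[2]),np.cos(x[2])]])
        X=x[:2]-C0@R.T
        for z in np.linspace(0,.05,6):
            h=np.c_[X,np.full(len(X),z),np.ones(len(X))]@M.T
            uv=h[:,:2]/h[:,2:];k=M[0,:3];th=int(round(.016*np.linalg.norm(uv[0]-uv[8])/np.linalg.norm(X[0]-X[8])))
            cv2.polylines(out,[np.round(uv*16).astype(np.int32)],True,1,th,cv2.LINE_AA,4)
        return out
    def f(x):
        e=0
        for c in cams:
            r=render(x,c);m=cams[c][0]
            e-=cv2.GaussianBlur(r.astype(np.float32),(0,0),1.0).ravel()@cv2.GaussianBlur(m.astype(np.float32)*2-1,(0,0),1.0).ravel()/400
        return e
    return f,render
def fit(ims,x0):
    f,render=scorer(ims);best=None
    for dx in ([0,0,0],[.01,0,.05],[-.01,.01,-.05]):
        r=minimize(f,np.array(x0)+dx,method="Nelder-Mead",options=dict(initial_simplex=np.array(x0)+dx+np.array([[0,0,0],[.02,0,0],[0,.02,0],[0,0,.15]]),xatol=3e-4,fatol=1e-4))
        if best is None or r.fun<best.fun: best=r
    return best.x,best.fun,render
E
cat > d.py <<'E'
from fit import *
ims={c:cv2.imread(f"pics/{c}1.png")[:,:,::-1].copy() for c in("scene","top")}
for sel in (("scene",),("top",),("scene","top")):
    x,f,r=fit({c:ims[c] for c in sel},[.369,.08,np.radians(253)]);print(sel,x,np.degrees(x[2]),f)
o=[]
for c,(a,b) in (("top",(180,120)),("scene",(220,270))):
    im=ims[c][:,:,::-1].copy();cs,_=cv2.findContours(r(x,c),0,1) if 0 else cv2.findContours(r(x,c),cv2.RETR_LIST,cv2.CHAIN_APPROX_NONE);cv2.drawContours(im,cs,-1,(0,255,0),1);o.append(cv2.resize(im[a:a+200,b:b+250],None,fx=1.6,fy=1.6))
cv2.imwrite("pics/f1.png",cv2.hconcat(o))
E
python3 d.py
```

```text
('scene',) [0.37048898 0.07400273 4.42895655] 253.76051783328418 -4.736248970031738
('top',) [0.37196934 0.07427269 4.43900747] 254.3363932076138 -1.8071385622024536
('scene', 'top') [0.37113914 0.07397729 4.43343308] 254.0170039848927 -6.515633583068848
```

View pics/f1.png

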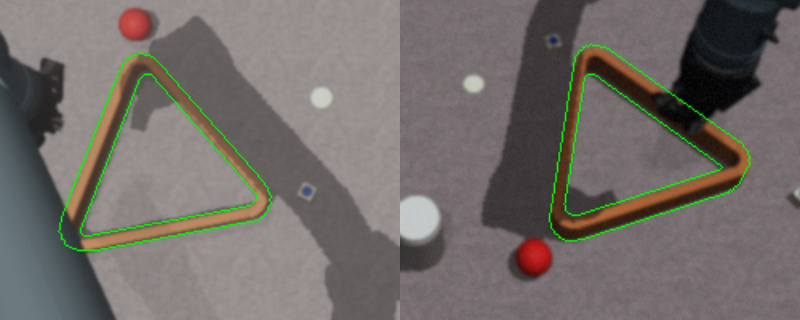

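```bash
cat > e.py <<'E'
import sim,numpy as np
sim.obs["chalk_b"]=((.390,.0115),.016)
S=(.537,-.0035)
for w in [[],[(.44,.045)],[(.45,.03)],[(.45,.02)],[(.47,.01)],[(.47,-.0)],[(.5,-.01)],[(.57,-.02)],[(.6,-.04)],[(.43,.075)],[(.41,.06),(.46,.02)]]:
    a,c,o,l=sim.run((.371,.074),np.radians(254),w+[S]);print(w,round(a),{k:round(v*1e3) for k,v in c.items()},round(o),round(l))
E
python3 e.py
```

```text
[] 292 {'red': 14, 'chalk_a': 66, 'chalk_b': 24, 'cue': 179, 'can': 145} 81 44
[(0.44, 0.045)] 292 {'red': 14, 'chalk_a': 66, 'chalk_b': 25, 'cue': 178, 'can': 144} 83 42
[(0.45, 0.03)] 292 {'red': 15, 'chalk_a': 66, 'chalk_b': 20, 'cue': 180, 'can': 146} 77 47
[(0.45, 0.02)] 293 {'red': 16, 'chalk_a': 66, 'chalk_b': 16, 'cue': 181, 'can': 149} 72 52
[(0.47, 0.01)] 293 {'red': 15, 'chalk_a': 66, 'chalk_b': 17, 'cue': 181, 'can': 149} 73 56
[(0.47, -0.0)] 294 {'red': 16, 'chalk_a': 66, 'chalk_b': 14, 'cue': 182, 'can': 151} 69 64
[(0.5, -0.01)] 293 {'red': 15, 'chalk_a': 66, 'chalk_b': 17, 'cue': 182, 'can': 151} 73 77
[(0.57, -0.02)] 292 {'red': 14, 'chalk_a': 66, 'chalk_b': 23, 'cue': 156, 'can': 133} 81 -139
[(0.6, -0.04)] 293 {'red': 14, 'chalk_a': 66, 'chalk_b': 22, 'cue': 135, 'can': 121} 80 -143
[(0.43, 0.075)] 291 {'red': 13, 'chalk_a': 65, 'chalk_b': 38, 'cue': 176, 'can': 141} 107 33
[(0.41, 0.06), (0.46, 0.02)] 293 {'red': 14, 'chalk_a': 66, 'chalk_b': 25, 'cue': 180, 'can': 147} 86 51
```

```bash
cat > g.py <<'E'
from fit import *
import sim
np.set_printoptions(precision=3,suppress=True)
sim.obs["chalk_b"]=((.390,.0115),.016)
def q(y):
    two=np.arctan2(y[0],-y[1]);return [np.cos(two/2),np.sin(two/2),0,0]
def look(x0):
    ims={c:read_camera(c) for c in("scene","top")}
    x,f,r=fit(ims,x0);X=x[:2]+sim.P@sim.R(x[2]+np.pi).T
    cl={k:round(1e3*(np.linalg.norm(X-c,axis=1).min()-r-.009)) for k,(c,r) in sim.obs.items()}
    e=read_eef_pos()[:2];b=sim.R(-x[2]-np.pi)@(e-x[:2])
    print("t",read_time_s(),"rack",x[:2],np.degrees(x[2]),"fit",round(f,2),cl,"finger in body",b,"F",read_ft_force())
    return x,ims
E
cat > g1.py <<'E'
from g import *
x=np.array([.371,.074,np.radians(254)])
body=lambda x,u:x[:2]-u*np.array([np.cos(x[2]),np.sin(x[2])])
a=np.radians(280);y=np.array([np.cos(a),np.sin(a)])
print(inverse_kinematics([.45,.1,.05],q(y)) ,inverse_kinematics([.45,.1,.05],q(-y)))
qs=[q(y),q(-y)];cur=read_qpos()
Q=min(qs,key=lambda k:abs(np.array(inverse_kinematics([.45,.1,.05],k))-cur).max())
p=body(x,.052)
move_ptp([*p,.12],Q); movel([*p,.034],speed=.12); print(read_ft_force())
movel([*body(x,.032),.034],speed=.06); look(x)
movel([.425,.068,.034],speed=.06); x,im=look([.41,.04,x[2]+.15])
for c in im: cv2.imwrite(f"pics/{c}2.png",im[c][:,:,::-1])
E
python3 g1.py
```

```text
[-0.893  0.404  0.662  2.204 -0.409  0.653 -1.336] [-0.599  0.347  0.323  2.192 -0.185  0.627  1.602]
[-0.136  0.006  0.086]
t 9.7 rack [0.371 0.074] 253.82602164084818 fit -3.87 {'red': 16, 'chalk_a': 65, 'chalk_b': 40, 'cue': 238, 'can': 156} finger in body [ 0.032 -0.   ] F [-0.308 -0.202 -0.903]
t 10.9167 rack [0.415 0.037] 263.7171884637902 fit -2.34 {'red': 11, 'chalk_a': 109, 'chalk_b': 10, 'cue': 225, 'can': 148} finger in body [ 0.032 -0.007] F [ 0.701 -0.003  0.6  ]
```

```bash
cat > e2.py <<'E'
import sim,numpy as np
sim.obs["chalk_b"]=((.390,.0115),.016)
S=(.537,-.0035)
for w in [[],[(.44,.035)],[(.46,.035)],[(.45,.05)],[(.46,.02)],[(.48,.01)],[(.5,-.01)]]:
    a,c,o,l=sim.run((.415,.037),np.radians(263.7),w+[S]);print(w,round(a),{k:round(v*1e3) for k,v in c.items()},round(o),round(l))
E
python3 e2.py; python3 -c "
import cv2
a=cv2.imread('pics/top2.png')[180:380,120:370];b=cv2.imread('pics/scene2.png')[220:420,270:520]
cv2.imwrite('pics/c2.png',cv2.resize(cv2.hconcat([a,b]),None,fx=1.6,fy=1.6))"
```

```text
[] 291 {'red': 9, 'chalk_a': 111, 'chalk_b': 12, 'cue': 177, 'can': 141} 78 51
[(0.44, 0.035)] 291 {'red': 8, 'chalk_a': 110, 'chalk_b': 13, 'cue': 177, 'can': 141} 92 48
[(0.46, 0.035)] 291 {'red': 8, 'chalk_a': 110, 'chalk_b': 13, 'cue': 176, 'can': 140} 94 43
[(0.45, 0.05)] 291 {'red': 9, 'chalk_a': 109, 'chalk_b': 13, 'cue': 176, 'can': 141} 117 38
[(0.46, 0.02)] 291 {'red': 9, 'chalk_a': 111, 'chalk_b': 12, 'cue': 177, 'can': 141} 76 53
[(0.48, 0.01)] 291 {'red': 10, 'chalk_a': 111, 'chalk_b': 12, 'cue': 177, 'can': 142} 74 56
[(0.5, -0.01)] 292 {'red': 11, 'chalk_a': 111, 'chalk_b': 12, 'cue': 179, 'can': 145} 67 79
```

View pics/c2.png

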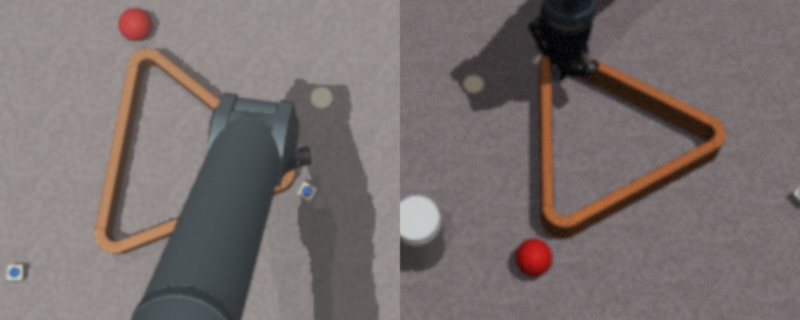

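```bash
cat > g2.py <<'E'
from g import *
x=np.array([.415,.037,np.radians(263.7)])
for p in [(.445,.060),(.465,.052),(.485,.042)]:
    e=read_eef_pos()[:2]; d=np.array(p)-e
    movel([*p,.034],speed=.06)
    x,im=look([*(x[:2]+d),x[2]+.08])
    X=x[:2]+sim.P@sim.R(x[2]+np.pi).T
    if np.linalg.norm(X-sim.obs["red"][0],axis=1).min()-.0345<.005: print("stop");break
for c in im: cv2.imwrite(f"pics/{c}3.png",im[c][:,:,::-1])
print([(c,onz(c,r["at"],.025)[:2]) for c in im for r in look_for(c,"red_ball_center")[:1]])
E
python3 g2.py
```

```text
t 11.525 rack [0.436 0.028] 268.5760772132928 fit -1.87 {'red': 10, 'chalk_a': 127, 'chalk_b': 23, 'cue': 221, 'can': 150} finger in body [ 0.032 -0.008] F [-0.166 -0.671  1.252]
t 12.1333 rack [0.459 0.021] 273.3582313338846 fit -2.01 {'red': 7, 'chalk_a': 146, 'chalk_b': 39, 'cue': 213, 'can': 149} finger in body [ 0.031 -0.008] F [ 0.092 -0.489 -0.002]
t 12.7583 rack [0.482 0.011] 277.8726022463073 fit -1.68 {'red': 5, 'chalk_a': 169, 'chalk_b': 48, 'cue': 202, 'can': 145} finger in body [ 0.03  -0.007] F [ 0.248 -0.452 -0.827]
[('scene', array([0.633, 0.283])), ('top', array([0.633, 0.278]))]
```

```bash
cat > e3.py <<'E'
import sim,numpy as np,cv2
sim.obs["chalk_b"]=((.390,.0115),.016)
S=(.537,-.0035)
for w in [[],[(.5,-.01)],[(.485,-.01)],[(.5,.015)],[(.51,.02)],[(.52,-.01)]]:
    a,c,o,l=sim.run((.482,.011),np.radians(277.9),w+[S]);print(w,round(a),{k:round(v*1e3) for k,v in c.items()},round(o),round(l))
for n in "0123":
  for c in("scene","top"):
    h=cv2.cvtColor(cv2.imread(f"pics/{c}{n}.png"),cv2.COLOR_BGR2HSV);m=((h[...,0]<6)|(h[...,0]>174))&(h[...,1]>190)&(h[...,2]>110)
    k=np.zeros_like(m); x,y=((355,380),(205,195))[c=="top"];k[y-20:y+20,x-20:x+20]=m[y-20:y+20,x-20:x+20];print(n,c,np.argwhere(k).mean(0)[::-1],k.sum())
E
python3 e3.py
```

```text
[] 290 {'red': 6, 'chalk_a': 171, 'chalk_b': 50, 'cue': 175, 'can': 137} 67 56
[(0.5, -0.01)] 290 {'red': 6, 'chalk_a': 172, 'chalk_b': 45, 'cue': 175, 'can': 138} 33 81
[(0.485, -0.01)] 290 {'red': 6, 'chalk_a': 171, 'chalk_b': 38, 'cue': 174, 'can': 135} 0 78
[(0.5, 0.015)] 290 {'red': 6, 'chalk_a': 170, 'chalk_b': 50, 'cue': 175, 'can': 137} 95 44
[(0.51, 0.02)] 289 {'red': 6, 'chalk_a': 170, 'chalk_b': 50, 'cue': 174, 'can': 136} 100 30
[(0.52, -0.01)] 290 {'red': 6, 'chalk_a': 172, 'chalk_b': 49, 'cue': 176, 'can': 139} 53 91
0 scene [354.03921569 379.46732026] 306
0 top [nan nan] 0
1 scene [353.96784566 379.46945338] 311
1 top [nan nan] 0
2 scene [353.98701299 379.54220779] 308
2 top [nan nan] 0
3 scene [354.         379.51592357] 314
3 top [nan nan] 0e3.py:9: RuntimeWarning: Mean of empty slice.
  k=np.zeros_like(m); x,y=((355,380),(205,195))[c=="top"];k[y-20:y+20,x-20:x+20]=m[y-20:y+20,x-20:x+20];print(n,c,np.argwhere(k).mean(0)[::-1],k.sum())
  ret = um.true_divide(
```

```bash
cat > g3.py <<'E'
from g import *
x=np.array([.482,.011,np.radians(277.9)]);S=np.array([.537,-.0035])
for w,ph in [((.505,.005),283),((.525,-.001),288),((.537,-.0035),290)]:
    p=np.array(w)+sim.R(np.radians(ph)+np.pi)@np.array([.030,-.0075])
    movel([*p,.034],speed=.06)
    x,im=look([*w,np.radians(ph)])
for c in im: cv2.imwrite(f"pics/{c}4.png",im[c][:,:,::-1])
E
python3 g3.py;python3 -c "
import cv2
a=cv2.imread('pics/top4.png')[150:350,170:420];b=cv2.imread('pics/scene4.png')[200:400,250:500]
cv2.imwrite('pics/c4.png',cv2.resize(cv2.hconcat([a,b]),None,fx=1.6,fy=1.6))"
```

```text
t 13.4667 rack [0.506 0.005] 282.33425499758056 fit -1.68 {'red': 3, 'chalk_a': 190, 'chalk_b': 57, 'cue': 190, 'can': 140} finger in body [ 0.03  -0.007] F [ 0.424  0.342 -0.242]
t 14.025 rack [ 0.525 -0.001] 286.0847570726727 fit -1.51 {'red': 2, 'chalk_a': 209, 'chalk_b': 62, 'cue': 179, 'can': 135} finger in body [ 0.029 -0.007] F [ 0.354 -0.346  0.759]
t 14.4583 rack [ 0.538 -0.002] 288.89885845440614 fit -1.46 {'red': 3, 'chalk_a': 221, 'chalk_b': 65, 'cue': 172, 'can': 133} finger in body [ 0.029 -0.005] F [ 0.002  1.683 -0.027]
```

View pics/c4.png

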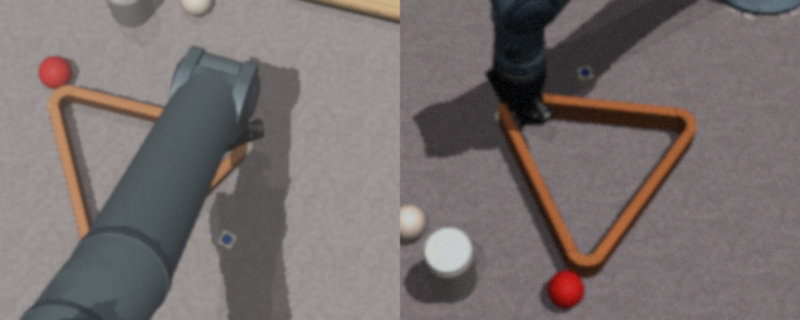

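```bash
cat > g4.py <<'E'
from g import *
e=read_eef_pos();a=np.radians(289)
movel([e[0]-.02*np.cos(a),e[1]-.02*np.sin(a),.034],speed=.05)
movel([e[0]-.02*np.cos(a),e[1]-.02*np.sin(a),.25],speed=.15)
move_ptp([.30,.45,.30],read_tcp_rot())
x,im=look([.538,-.002,a])
x,f,r=fit({"top":im["top"]},x);print("top only",x)
for c in im: cv2.imwrite(f"pics/{c}5.png",im[c][:,:,::-1])
A=im["top"][150:350,170:420];B=im["scene"][200:400,250:500]
cv2.imwrite('pics/c5.png',cv2.resize(cv2.hconcat([A,B]),None,fx=1.6,fy=1.6)[:,:,::-1])
h=cv2.cvtColor(im["scene"],cv2.COLOR_RGB2HSV)[360:400,335:375];m=((h[...,0]<6)|(h[...,0]>174))&(h[...,1]>190)&(h[...,2]>110)
print("red",np.argwhere(m).mean(0)[::-1]+[335,360])
E
python3 g4.py
```

```text
t 18.4 rack [ 0.539 -0.002] 288.9835425968864 fit -9.87 {'red': 3, 'chalk_a': 221, 'chalk_b': 65, 'cue': 172, 'can': 133} finger in body [0.503 0.078] F [ 0.685 -0.248  0.062]
top only [ 0.538 -0.001  5.045]
red [354.016 379.25 ]
```

View pics/c5.png

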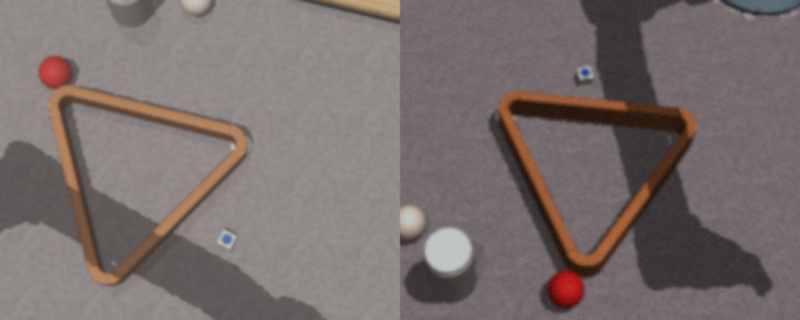

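The rack is lying flat with its nose on the spot; a white sliver shows under the nose at crop (234,146). The red ball hasn't moved, and the arm is clear.

```bash
python3 -c "
from bench import *
print(sign_off())"
```

```text
the job is handed in; nothing more can be done
None
```

The job is handed in: the rack was toppled flat towards the spot and towed along the cloth, still flat, until its nose rested within about 2 mm of the spot centre (camera fit), with the arm clear, no bystander touched as far as the cameras show, and about 18 s used of the 51 s.

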